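# Thread spacer, washer and bushing onto the sprung sample bolt

## Robot

A 7-joint arm with a two-finger parallel gripper is mounted at the origin on the work surface. World frame = base frame: x ahead of the robot, y to its left, z up, the work surface at z = 0. Lengths are in m, angles in rad, forces in N, time in s.
With the tool pointing down it reaches from about 0.4 to 0.85 m from the base axis. Payload 10.4 kg.
Tool frame: the origin (TCP) lies on the centre line of the jaws, within the pads' length; the fingertips stand r.tip_extent ahead of it and the grasp point (between the pads) lies 8 mm behind it (r.tip_extent is the distance from the TCP to the fingertips, in m); z points along the fingers, y is the direction in which the jaws open and shut (so a half turn about z gives the same grasp; the last joint's range is limited). The gripper opens to 87 mm and grips with 3 to 60 N. Pads are 19 mm wide; open, the fingers measure 117 mm over their backs; the gripper's body (75 mm by 190 mm) begins 51 mm behind the grasp point.
Start: joints at [-1.198, 0.332, -0.065, 1.46, 0.022, 1.35, -0.088], TCP at [0.241, 0.577, 0.234] pointing down, gripper open.
Joint ranges: [-2.6, 2.6], [-0.5, 2.12], [-1.47, 1.34], [0.16, 2.42], [-1.27, 4.41], [0.06, 2.06], [-2.6, 2.6]. Speed limits (rad/s): [2.22, 2.22, 2.79, 2.79, 3.14, 3.14, 3.14].

## Interface

Orientations are given as a unit quaternion [x, y, z, w].
In Python, from bench import r gives the robot as it stands.
- The arm moves only by the shell command python3 -m jog 'ROWS' [FORCE]. ROWS is JSON, a list of rows, each a list of 7 numbers: the shift along the tool's x, y, z in cm, then the turn, a rotation vector about the tool's x, y, z in rad, then the opening, from -1 (shut) to 1 (fully open). In form: [[tx, ty, tz, wx, wy, wz, jaw], ...]. A call has 1 to 20 rows; each row shifts and turns the commanded pose from where the row before left it, along the tool's axes as they then stand; what a row does not reach is not made up. A row lasts 1/8 s, in which the tool goes at most 62.5 mm and 10.7 degrees, less where a joint would pass 70% of its speed; a pose out of reach is approached as far as the arm can. A call with a gripper value outside its range is refused whole. The fingers move at their own pace and stop on an object; FORCE is the grip in N (left out, the last holds). Time passes only in rows, so rows that do not move let the fingers close. It gives the time, the measured TCP pose, the force and the opening at its end, in the units of the state.
- r.read_state(): the state, without advancing time (a new reading comes with each control period).
- r.camera(name): name is "scene" or "top" or "wrist"; returns a dict with "frame" (400x640x3 uint8, red, green, blue), "fx", "fy", "cx", "cy" (pixels), "k1" (the pictures are not rectified: a ray, as slopes to the right and down, at radius r is drawn at 1 + k1 r^2 times it, then the intrinsics apply), "camera_from_world" (4x4, takes a point from world to camera coordinates). Camera axes: x right, y down, z forward; pixel columns grow to the right and rows downward; lengths in m; the calibration is good to about 2 mm. A picture is of the moment at which its call begins. There is no depth.
- r.close_job(): hands the job in, once; it reports no verdict.
Trained networks look in a picture, given as the dict that the camera call returned (one of the last four; its "shot" number tells which), for a name from the list of things; names that differ only in an ending like _2 or _b are one class to them, and where a whole thing is asked for, a point or a joint stands for the part that bears it (a point fixed in the world has none). Each returns a list of dicts, best first, with "score" (0 to 1); they miss things now and then, are a little off and sometimes report something else, mostly with a low value. They report only what shows in the picture. A call takes as long as a camera call. They do not tell look-alikes from the thing itself.
- r.search_frame(picture, thing): "rect" ([left, top, right, bottom] in pixels, round what is visible of it).
The state is a dict: "time": time; "joint_positions": joint angles; "joint_vel": joint speeds; "joint_torque": joint torques, N m; "ee_pos": TCP position; "eef_rot": TCP orientation; "ft_force": force on the tool from outside, world axes, zero at the start; "torque": the same for the moment, N m; "width": finger opening in m.
Only numpy, scipy, OpenCV 4.12 (cv2) and the standard library are available. Lean on these libraries where they do the work, as an engineer would, in place of code of your own. Each camera call takes 0.05 s, during which the arm holds its last target.

## Task

Build up the sample bolt on the counter stand: thread the plain spacer onto the upright bolt first, then the flat washer, then the flanged bushing with its flange down, lowering each one until it rests fully home on what is below it, and leave the stack released. The bolt is spring-mounted and stands off-centre in its stand, so feel for its tip gently: never load the stand or bolt with more than 20 N, and leave the other goods on the shelf where they are.

Things in the scene. Friction and masses are not known exactly. Their poses are not given: they have to be found in the camera images.
- stand: Fixed bolt stand: 90 x 90 x 12 mm dark steel base plate, on it an aluminium tube 54 mm wide up to 28 mm height, in it a plunger 40 mm wide with its top at 32 mm, on which the bolt stands upright. Origin under the centre of the base plate, z up. More than 20 N of contact force anywhere on stand or bolt spoils the job.
- seat_axis (a point): Point on the stand's vertical centre line at the height of the bolt's shoulder, 50 mm above the work surface. The bolt's own axis is 7 mm off this centre line, in a direction that differs every time, is NOT measured and has nothing to do with the stand's yaw. Shoulder: steel, 26 mm in diameter, from 32 to 50 mm height; the first part seats on its flat top.
- tip_axis (a point): Point on the stand's centre line at the height of the bolt's tip, 112 mm up; the tip itself is 7 mm aside, direction unknown. Shank: steel, 16 mm in diameter, last 4 mm tapering to 12.8 mm. The bolt does not turn or lean, but is sprung vertically: pushed down it yields at about 3.5 N, then 0.5 N more per mm, up to 25 mm (hard stop), and springs back up.
- spacer_centre (a point): Centre of the spacer, a plain grey metal tube: outer diameter 40 mm, bore 19.5 mm, height 20 mm, about 55 g. Stands upright on the work surface (centre 10 mm up, z up).
- washer_centre (a point): Centre of the flat steel washer: outer diameter 48 mm, bore 19.5 mm, 6 mm thick, 70 g. Lies flat on the work surface (centre 3 mm up, z up).
- bushing_centre (a point): Centre (half-way up, on the axis) of the flanged grey metal bushing: barrel outer diameter 36 mm, bore 19.5 mm, total height 28 mm, about 70 g; its flange, 50 mm in diameter and 5 mm thick, is at the bottom. Stands flange down on the work surface (centre 14 mm up, z up).
- nut: Bystander: steel hex nut, 36 mm across flats, 14 mm high, origin under its centre; not a part of the stack.
- screw_eye: Bystander: galvanized screw eye lying flat, 83 mm long, 35 mm wide, 7 mm high, along its x.
- turnbuckle: Bystander: steel turnbuckle with a hook, lying along its x, 165 mm long, 35 mm wide, 12 mm high.
- cabinet_pull: Bystander: pewter cabinet pull, a bar 106 mm long along its x on two feet, 31 mm high.
- scoop: Bystander: red plastic funnel scoop, cup 84 mm wide, 50 mm high, origin under the cup, handle 110 mm out along its x.
There are look-alikes about, which are no part of the job. What is shaped like the part that bears bushing_centre but black is not meant. Leave any turquoise look-alike of the part that bears spacer_centre alone.

How it is judged:
By the outcome, as a careful person would: the job done as asked, in the order asked, and still so for the second after the job is handed in, with the robot touching nothing.
It also fails if it takes over 72 s, if anything falls off the work surface, if the arm or the gripper's body presses on something with over 40 N, if the wrist force passes 120 N, or if a joint passes its speed limit or range.

## Working session

There is one attempt and no reset: what is moved stays moved. The work goes in short steps, Python scripts to look and compute and a shell command to move; the robot and the scene stay as the last step left them, time stands still between calls to the robot, and variables do not carry over. Pictures are saved under pics/ and viewed, and the job is handed in when it is done.

```bash
ls; mkdir -p pics
cat > h.py <<'E'
import numpy as np, cv2
from bench import r
def save(p,n): cv2.imwrite('pics/'+n,p['frame'][:,:,::-1])
E
python3 - <<'E'
from h import *
print(r.read_state(), r.tip_extent)
for n in ['scene','top','wrist']:
    p=r.camera(n); save(p,n+'0.png'); print(n,{k:v for k,v in p.items() if k!='frame'})
    for t in ['stand','spacer_centre','washer_centre','bushing_centre']:
        print(t,[(round(d['score'],2),np.round(d['rect'])) for d in r.search_frame(p,t)])
print(r.read_state()['time'])
E
```

```text
pics
{'time': 0.0, 'joint_positions': array([-1.1975878 ,  0.33286123, -0.06471202,  1.46090718,  0.02158936,
        1.34992773, -0.08848701]), 'joint_vel': array([ 0.0006305 , -0.00166712,  0.00109002,  0.00019799,  0.00061831,
        0.0007219 , -0.00062709]), 'joint_torque': array([-7.32843137e-05, -6.23242664e+01,  2.47024465e-02, -3.89897704e+01,
       -6.12985203e-02,  3.95453756e-02,  1.30033113e-04]), 'ee_pos': array([0.24082482, 0.5763415 , 0.23277691]), 'eef_rot': array([ 1.96594155e-01,  9.80484698e-01, -6.95047012e-04, -1.13175804e-04]), 'ft_force': array([-0.38822638, -0.91665766, -0.44563785]), 'torque': array([-0.03070734, -0.07134568, -0.02309651]), 'width': 0.08726134655872024} 0.011
scene {'fx': 517.8670408269975, 'fy': 517.8670408269975, 'cx': 312.32558020720916, 'cy': 197.35487349785808, 'k1': -0.045696374165588416, 'camera_from_world': array([[ 0.74403598,  0.668135  ,  0.00246803, -0.39598986],
       [ 0.57560077, -0.63910538, -0.51012554, -0.34210069],
       [-0.33925539,  0.38097235, -0.86009642,  1.68070068],
       [ 0.        ,  0.        ,  0.        
[... 1002 characters left out ...]
0.85, array([420., 239., 439., 259.])), (0.75, array([342., 260., 364., 279.])), (0.59, array([381., 239., 399., 260.]))]
wrist {'fx': 291.66006572748273, 'fy': 291.66006572748273, 'cx': 319.8011438257013, 'cy': 205.22149020343858, 'k1': -0.037031557240877144, 'camera_from_world': array([[ 3.85163880e-01,  9.22848026e-01,  5.54600650e-04,
        -6.24750252e-01],
       [ 8.89674506e-01, -3.71477984e-01,  2.65487063e-01,
        -3.29431799e-02],
       [ 2.45210234e-01, -1.01762613e-01, -9.64114263e-01,
         3.90193358e-01],
       [ 0.00000000e+00,  0.00000000e+00,  0.00000000e+00,
         1.00000000e+00]]), 'shot': 3}
stand []
spacer_centre []
washer_centre []
bushing_centre []
0.75
```

View pics/scene0.png

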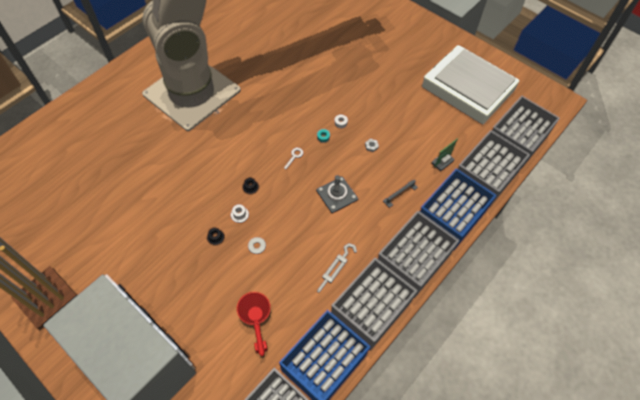

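View pics/top0.png

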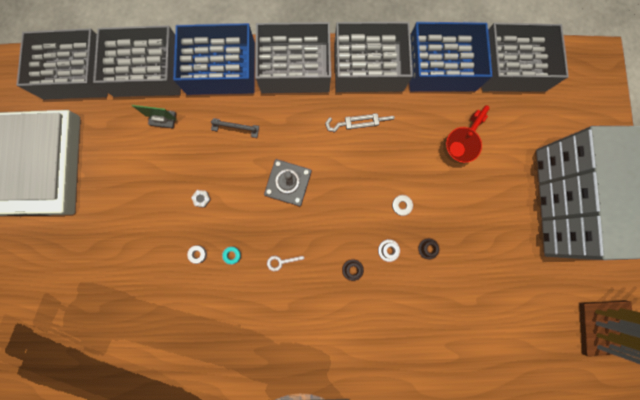

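View pics/wrist0.png

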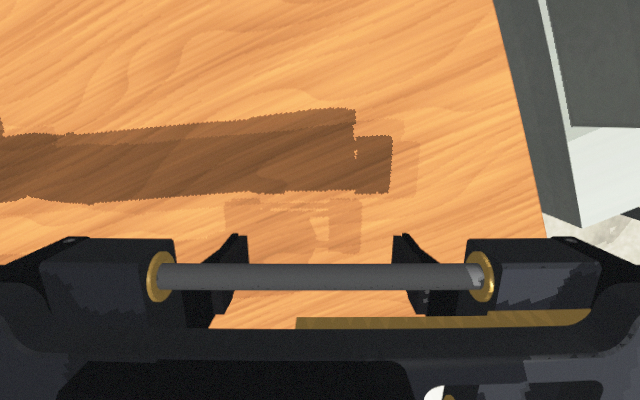

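Run:
```python
import cv2
a=cv2.imread('pics/top0.png'); cv2.imwrite('pics/top0z.png',cv2.resize(a[140:300,170:450],None,fx=2.8,fy=2.8,interpolation=cv2.INTER_CUBIC))
a=cv2.imread('pics/scene0.png'); cv2.imwrite('pics/scene0z.png',cv2.resize(a[90:270,180:420],None,fx=3.2,fy=3.2,interpolation=cv2.INTER_CUBIC))
```

```text
(no output)
```

View pics/top0z.png

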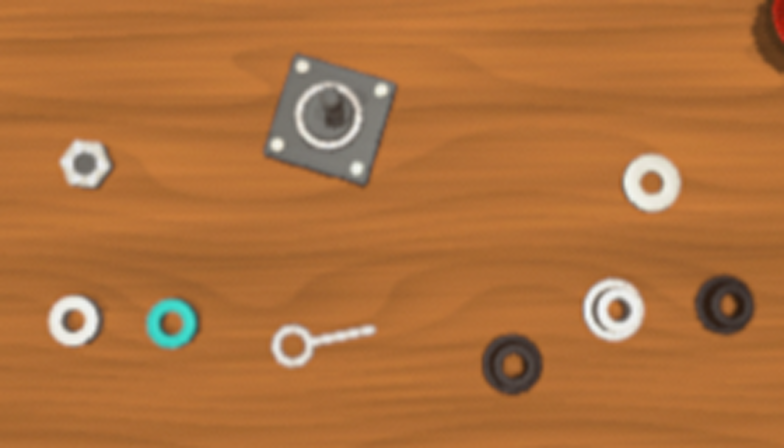

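View pics/scene0z.png

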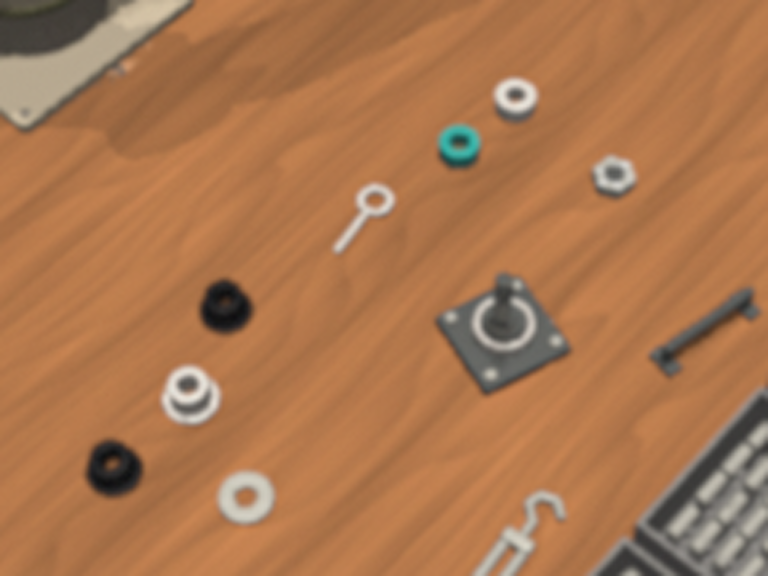

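```bash
cat >> h.py <<'E'
def proj(p,X):
    X=np.atleast_2d(X); T=p['camera_from_world']; c=X@T[:3,:3].T+T[:3,3]
    s=c[:,:2]/c[:,2:]; s=s*(1+p['k1']*(s**2).sum(1,keepdims=True))
    return s*[p['fx'],p['fy']]+[p['cx'],p['cy']]
def ray(p,uv):
    K=np.array([[p['fx'],0,p['cx']],[0,p['fy'],p['cy']],[0,0,1.]])
    s=cv2.undistortPoints(np.array([[uv]],float),K,np.array([p['k1'],0,0,0.]))[0,0]
    T=p['camera_from_world'];R=T[:3,:3]
    return -R.T@T[:3,3], R.T@np.array([s[0],s[1],1])
def onz(p,uv,z):
    o,d=ray(p,uv); return o+d*(z-o[2])/d[2]
def tri(obs):
    A=np.zeros((3,3));b=np.zeros(3);L=[]
    for p,uv in obs:
        o,d=ray(p,uv); d=d/np.linalg.norm(d); M=np.eye(3)-np.outer(d,d); A+=M;b+=M@o; L.append((o,M))
    x=np.linalg.solve(A,b); return x,[np.linalg.norm(M@(x-o)) for o,M in L]
E
python3 - <<'E'
from h import *
s=r.camera('scene'); t=r.camera('top')
for n,a,b in [('spacer',(341.3,122.2),(196.2,254.5)),('washer',(256.5,245),(403,205)),('bush',(239.5,213),(389.7,250)),('bushtop',(239,210),(390.5,250)),
 ('stand',(337,193.5),(287.5,182.5)),('bolttip',(338,176.5),(288,176)),('turq',(323.7,135.5),(231,255.5))]:
    x,e=tri([(s,a),(t,b)]); print(n,x.round(4),np.round(e,4),onz(t,b,0.01).round(4),onz(s,a,0.01).round(4))
E
```

```text
spacer [ 0.4439  0.2326 -0.0005] [0.001 0.001] [0.4436 0.2287 0.01  ] [0.4495 0.2267 0.01  ]
washer [ 0.5493 -0.246   0.0054] [0.001 0.001] [ 0.5482 -0.2457  0.01  ] [ 0.5519 -0.2466  0.01  ]
bush [ 0.4467 -0.2099  0.0113] [0.0012 0.0012] [ 0.4458 -0.211   0.01  ] [ 0.4471 -0.2088  0.01  ]
bushtop [ 0.4469 -0.2089  0.0272] [0.0009 0.0009] [ 0.4458 -0.2129  0.01  ] [ 0.4391 -0.2031  0.01  ]
stand [0.6061 0.021  0.008 ] [0.0014 0.0014] [0.6049 0.0198 0.01  ] [0.6076 0.0211 0.01  ]
bolttip [0.6067 0.015  0.1037] [0.0033 0.0033] [0.6201 0.0185 0.01  ] [0.5723 0.0669 0.01  ]
turq [0.4412 0.1511 0.0079] [0.0016 0.0016] [0.4402 0.1494 0.01  ] [0.4431 0.1512 0.01  ]
```

```bash
python3 -m jog '[[0,0,0,0,0,-0.132,0.6],[0,0,0,0,0,-0.132,0.6],[0,0,0,0,0,-0.132,0.6],[-2.5,-4.3,0,0,0,0,0.6],[-2.5,-4.3,0,0,0,0,0.6],[-2.5,-4.3,0,0,0,0,0.6],[-2.5,-4.3,0,0,0,0,0.6],[-2.5,-4.3,0,0,0,0,0.6],[-2.5,-4.3,0,0,0,0,0.6],[-2.5,-4.3,0,0,0,0,0.6],[-2.5,-4.3,0,0,0,0,0.6],[0,0,0,0,0,0,0.6]]' 20
python3 - <<'E'
from h import *
p=r.camera('wrist'); save(p,'w1.png'); print(r.read_state()['time'],r.read_state()['ee_pos'],r.read_state()['eef_rot'])
for t in ['spacer_centre']:
    for d in r.search_frame(p,t):
        b=d['rect'];print(d['score'],b, onz(p,((b[0]+b[2])/2,(b[1]+b[3])/2),0.01))
E
```

```text
time: 2.35
ee_pos: [0.443, 0.229, 0.2339]
eef_rot: [0.003, 1.0, -0.0, 0.0]
ft_force: [0.1, 0.6, -0.1]
width: 0.0694
2.4 [0.44178906 0.23136696 0.23378157] [1.63037552e-03 9.99998634e-01 1.79023178e-04 2.02499240e-04]
0.73 [299.1, 168.3, 337.0, 200.5] [0.44614622 0.22620328 0.01      ]
0.58 [239.7, 166.1, 274.5, 200.0] [0.44380228 0.14632736 0.01      ]
```

View pics/w1.png

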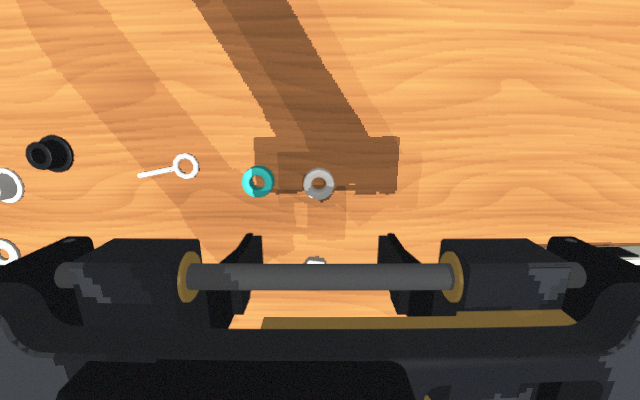

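```bash
python3 -m jog '[[0,0,4.5,0,0,0,0.5],[0,0,4.5,0,0,0,0.5],[0,0,0,0,0,0,0.5],[0,0,0,0,0,0,0.5]]'
python3 - <<'E'
from h import *
p=r.camera('wrist'); save(p,'w2.png'); 
cv2.imwrite('pics/w2z.png',cv2.resize(p['frame'][120:280,220:420,::-1],None,fx=4,fy=3.75,interpolation=cv2.INTER_CUBIC) if 0 else cv2.resize(p['frame'][130:280,220:420,::-1],None,fx=4,fy=4,interpolation=cv2.INTER_CUBIC))
for _ in range(3):
    s=r.read_state(); print(s['time'],s['ee_pos'],s['width'])
T=p['camera_from_world']; print('cam',-T[:3,:3].T@T[:3,3])
for d in r.search_frame(p,'spacer_centre'):
        b=d['rect'];print(d['score'],b, onz(p,((b[0]+b[2])/2,(b[1]+b[3])/2),0.01))
s=r.read_state(); print(s['time'],s['ee_pos'],s['width'])
E
```

```text
time: 2.95
ee_pos: [0.4414, 0.2339, 0.1452]
eef_rot: [-0.001, 1.0, 0.001, 0.001]
ft_force: [-0.3, -0.4, 0.3]
width: 0.0653
3.0 [0.44178266 0.23392526 0.14561165] 0.06536243829400384
3.0 [0.44178266 0.23392526 0.14561165] 0.06536243829400384
3.0 [0.44178266 0.23392526 0.14561165] 0.06536243829400384
cam [0.3688856  0.23285039 0.29687066]
0.56 [291.0, 181.7, 334.3, 223.5] [0.44562809 0.22633185 0.01      ]
0.56 [214.3, 177.3, 255.7, 219.3] [0.4411908 0.1474014 0.01     ]
0.49 [290.5, 290.9, 325.8, 316.9] [0.56427439 0.2206416  0.01      ]
3.05 [0.44190452 0.23381635 0.14562807] 0.06579446068451046
```

View pics/w2z.png

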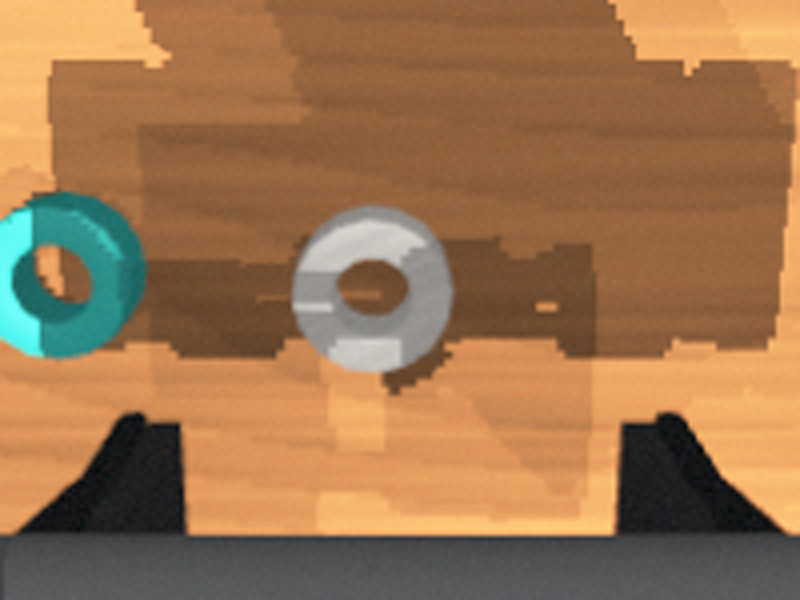

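```bash
python3 -m jog '[[-0.38,-0.68,0,0,0,0,0.5],[0,0,4.0,0,0,0,0.4],[0,0,4.0,0,0,0,0.4],[0,0,3.0,0,0,0,0.4],[0,0,0,0,0,0,0.4],[0,0,0,0,0,0,0.4]]'
python3 - <<'E'
from h import *
p=r.camera('wrist'); save(p,'w3.png'); s=r.read_state(); print(s['ee_pos'],s['ft_force'],s['width'])
E
```

```text
time: 3.8
ee_pos: [0.4459, 0.2263, 0.0351]
eef_rot: [0.0, 1.0, 0.001, 0.001]
ft_force: [-0.0, -0.4, 0.2]
width: 0.0607
[0.4459896  0.22640855 0.03528194] [0.38911819 0.19756026 0.45940307] 0.061045996459783834
```

View pics/w3.png

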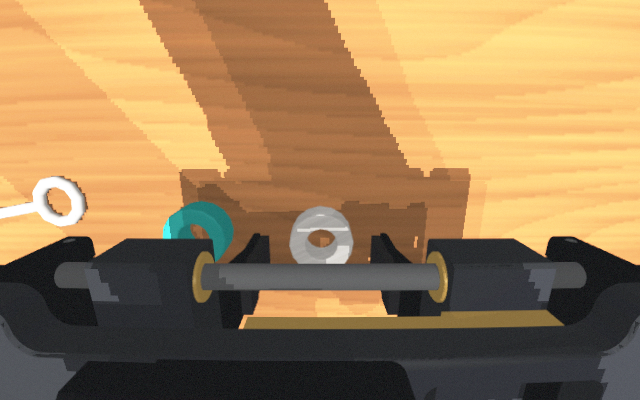

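```bash
python3 -m jog '[[0,0,2.1,0,0,0,0.4],[0,0,0,0,0,0,0.4],[0,0,0,0,0,0,-0.5],[0,0,0,0,0,0,-0.5],[0,0,0,0,0,0,-0.5],[0,0,0,0,0,0,-0.5],[0,0,0,0,0,0,-0.5]]' 15
python3 - <<'E'
from h import *
p=r.camera('wrist'); save(p,'w4.png'); s=r.read_state(); print(s['ee_pos'],s['ft_force'],s['width'])
E
```

```text
time: 4.72
ee_pos: [0.4452, 0.2262, 0.0131]
eef_rot: [-0.0, 1.0, 0.0, 0.0]
ft_force: [-0.4, -0.7, 5.8]
width: 0.0396
[0.44519903 0.22622025 0.01312384] [-1.20767213 -1.02242405  6.20084061] 0.03952067843295986
```

View pics/w4.png

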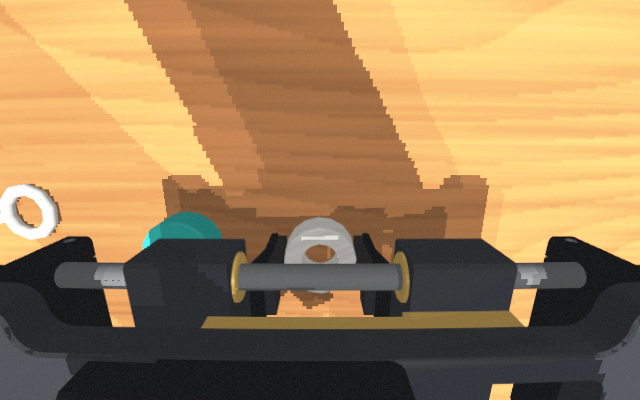

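```bash
python3 -m jog '[[0,0,-4,0,0,0,-0.5],[0,0,-5,0,0,0,-0.5],[0,0,-5,0,0,0,-0.5],[0,0,-5,0,0,0,-0.5],[0,0,-5,0,0,0,-0.5],[-4,-5.2,0,0,0,0,-0.5],[-4,-5.2,0,0,0,0,-0.5],[-4,-5.2,0,0,0,0,-0.5],[-4,-5.2,0,0,0,0,-0.5],[0,0,0,0,0,0,-0.5],[0,0,0,0,0,0,-0.5]]'
python3 - <<'E'
from h import *
p=r.camera('wrist'); save(p,'w5.png'); s=r.read_state(); print(s['ee_pos'],s['ft_force'],s['width'])
cv2.imwrite('pics/w5z.png',cv2.resize(p['frame'][130:280,220:420,::-1],None,fx=4,fy=4,interpolation=cv2.INTER_CUBIC))
import pickle; pickle.dump(p,open('w5.pkl','wb'))
E
```

```text
time: 6.15
ee_pos: [0.5971, 0.0281, 0.2521]
eef_rot: [-0.0, 1.0, 0.0, -0.0]
ft_force: [-0.2, 1.3, -0.9]
width: 0.0391
[0.59687951 0.0289062  0.25223036] [-0.55988326  0.21892099 -0.31270439] 0.03936707232724419
```

View pics/w5z.png

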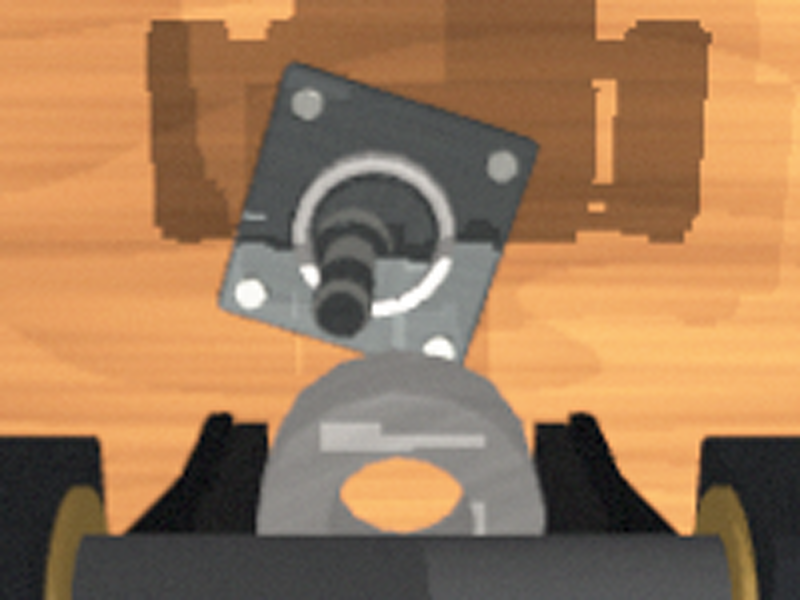

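Run:
```python
from h import *
import pickle
p=pickle.load(open('w5.pkl','rb'))
print('tip',onz(p,(305.2,207.5),.112))
# shank/shoulder axis check: shoulder top ellipse centre
print('shoulder top',onz(p,((349/4+220),(232/4+130)),.050))
print('tube ring',onz(p,(373/4+220,233/4+130),.028))
cs=[(288,64),(538,146),(463,362),(219,305)]
print('plate',np.mean([onz(p,(a/4+220,b/4+130),.012) for a,b in cs],0),[onz(p,(a/4+220,b/4+130),.012).round(4) for a,b in cs])
T=p['camera_from_world']; print(-T[:3,:3].T@T[:3,3])
# bore top circle of spacer: predicted from TCP
s=r.read_state(); e=s['ee_pos']
for dz in (-.012,.008):
    a=np.linspace(0,6.28,60)
    q=proj(p,e+np.c_[.00975*np.cos(a),.00975*np.sin(a),0*a+dz]); print('bore',(q.min(0)-[220,130])*4,(q.max(0)-[220,130])*4)
q=proj(p,e+np.c_[.02*np.cos(a),.02*np.sin(a),0*a-.012]); print('outer bottom',(q.min(0)-[220,130])*4,(q.max(0)-[220,130])*4)
q=proj(p,e+np.c_[.02*np.cos(a),.02*np.sin(a),0*a+.008]); print('outer top',(q.min(0)-[220,130])*4,(q.max(0)-[220,130])*4)
```

```text
tip [0.60747543 0.01246327 0.112     ]
shoulder top [0.59993004 0.01218084 0.05      ]
tube ring [0.60493249 0.01913376 0.028     ]
plate [0.60464463 0.02018028 0.012     ] [array([ 0.5513, -0.009 ,  0.012 ]), array([0.5784, 0.0745, 0.012 ]), array([0.6549, 0.0503, 0.012 ]), array([ 0.634 , -0.0351,  0.012 ])]
[0.5248693  0.02725098 0.40385583]
bore [344.31791186 412.77690635] [472.83502986 531.43556768]
bore [337.82241018 466.48455385] [481.97707721 597.4403334 ]
outer bottom [276.73194984 347.45892367] [540.37655447 590.96645551]
outer top [262.01268728 393.91401897] [557.72637744 662.69973274]
```

```bash
python3 -m jog '[[-1.03,-1.51,0,0,0,0,-0.5],[0,0,4,0,0,0,-0.5],[0,0,4,0,0,0,-0.5],[0,0,3,0,0,0,-0.5],[0,0,0,0,0,0,-0.5],[0,0,0,0,0,0,-0.5]]'
python3 - <<'E'
from h import *
p=r.camera('wrist'); save(p,'w6.png'); s=r.read_state(); print(s['ee_pos'],s['ft_force'],s['width'])
cv2.imwrite('pics/w6z.png',cv2.resize(p['frame'][190:290,250:390,::-1],None,fx=5,fy=5,interpolation=cv2.INTER_CUBIC))
import pickle; pickle.dump(p,open('w6.pkl','wb'))
for c in('top','scene'): save(r.camera(c),c+'6.png')
E
```

```text
time: 6.95
ee_pos: [0.6085, 0.0126, 0.1441]
eef_rot: [-0.0, 1.0, 0.0, 0.001]
ft_force: [0.5, 0.4, 0.3]
width: 0.0392
[0.60866243 0.01265418 0.14436255] [-0.11986773  0.55114426  0.36276747] 0.03938873276203705
```

View pics/w6z.png

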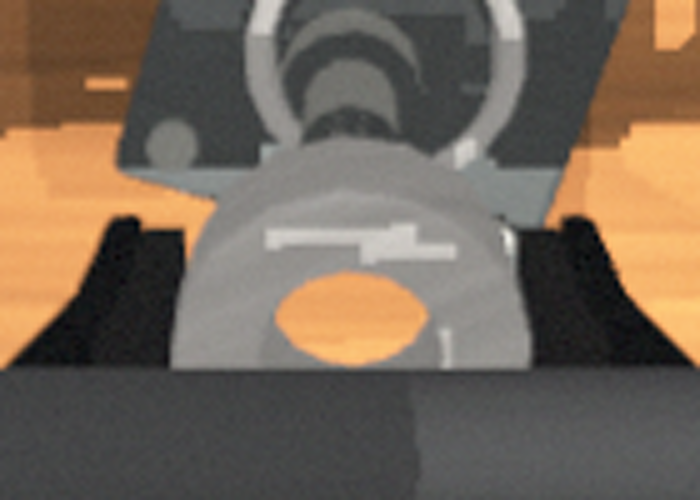

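```bash
python3 -m jog '[[0,0,1.2,0,0,0,-0.5],[0,0,0.5,0,0,0,-0.5],[0,0,0.3,0,0,0,-0.5],[0,0,0.3,0,0,0,-0.5],[0,0,0,0,0,0,-0.5],[0,0,0,0,0,0,-0.5]]'
python3 - <<'E'
from h import *
p=r.camera('wrist'); save(p,'w7.png'); s=r.read_state(); print(s['ee_pos'],s['ft_force'],s['torque'],s['width'])
cv2.imwrite('pics/w7z.png',cv2.resize(p['frame'][190:290,250:390,::-1],None,fx=5,fy=5,interpolation=cv2.INTER_CUBIC))
E
```

```text
time: 7.85
ee_pos: [0.6077, 0.0127, 0.1197]
eef_rot: [-0.0, 1.0, 0.0, 0.0]
ft_force: [-0.4, 0.5, 0.0]
width: 0.0393
[0.60775502 0.01273436 0.11976755] [ 0.55547453  0.37583726 -0.87714961] [ 0.02706853 -0.05177325  0.04063422] 0.0395057517908089
```

View pics/w7z.png

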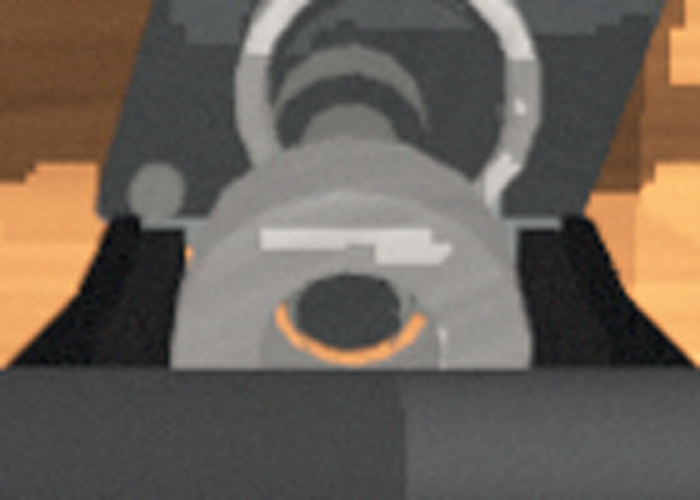

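```bash
python3 -m jog '[[0,0,0.4,0,0,0,-0.5],[0,0,0.4,0,0,0,-0.5],[0,0,0,0,0,0,-0.5]]'; python3 -m jog '[[0,0,0.5,0,0,0,-0.5],[0,0,0.8,0,0,0,-0.5],[0,0,0.8,0,0,0,-0.5],[0,0,0,0,0,0,-0.5]]'; python3 -m jog '[[0,0,0.8,0,0,0,-0.5],[0,0,0.8,0,0,0,-0.5],[0,0,0.5,0,0,0,-0.5],[0,0,0,0,0,0,-0.5]]'
```

```text
time: 8.28
ee_pos: [0.6073, 0.0128, 0.111]
eef_rot: [-0.0, 1.0, -0.0, -0.0]
ft_force: [-0.5, 0.9, -0.1]
width: 0.0398
time: 8.78
ee_pos: [0.6073, 0.0127, 0.0896]
eef_rot: [-0.0, 1.0, -0.0, -0.001]
ft_force: [0.5, -0.9, -0.7]
width: 0.0394
time: 9.28
ee_pos: [0.6074, 0.0127, 0.069]
eef_rot: [-0.0, 1.0, -0.0, -0.0]
ft_force: [-0.2, 1.1, -0.3]
width: 0.0394
```

```bash
python3 -m jog '[[0,0,0.2,0,0,0,-0.5],[0,0,0.2,0,0,0,-0.5],[0,0,0,0,0,0,-0.5]]'; python3 -m jog '[[0,0,0.1,0,0,0,-0.5],[0,0,0.1,0,0,0,-0.5],[0,0,0,0,0,0,-0.5]]';  python3 -m jog '[[0,0,0.1,0,0,0,-0.5],[0,0,0,0,0,0,-0.5]]'
```

```text
time: 9.65
ee_pos: [0.6075, 0.0127, 0.0654]
eef_rot: [-0.0, 1.0, 0.0, -0.0]
ft_force: [-0.3, 0.2, -1.0]
width: 0.0393
time: 10.02
ee_pos: [0.6075, 0.0128, 0.0634]
eef_rot: [-0.0, 1.0, 0.0, -0.0]
ft_force: [-0.1, 0.6, -0.6]
width: 0.0394
time: 10.28
ee_pos: [0.6077, 0.0127, 0.0628]
eef_rot: [-0.0, 1.0, 0.0, 0.0]
ft_force: [-1.1, -0.4, 2.5]
width: 0.0395
```

Contact is beginning; I'll release gently with one more small step.

```bash
python3 -m jog '[[0,0,0.1,0,0,0,-0.5],[0,0,0,0,0,0,-0.5]]'; python3 -m jog '[[0,0,0,0,0,0,-0.05],[0,0,0,0,0,0,0],[0,0,0,0,0,0,0.1],[0,0,0,0,0,0,0.1]]'
python3 - <<'E'
from h import *
p=r.camera('wrist'); save(p,'w8.png'); s=r.read_state(); print(s['ee_pos'],s['ft_force'],s['torque'],s['width'])
E
```

```text
time: 10.52
ee_pos: [0.6077, 0.0127, 0.0617]
eef_rot: [-0.0, 1.0, 0.0, 0.0]
ft_force: [-1.3, -0.4, 3.8]
width: 0.0393
time: 11.02
ee_pos: [0.6076, 0.0128, 0.0614]
eef_rot: [-0.0, 1.0, 0.0, -0.0]
ft_force: [0.8, -0.7, 0.0]
width: 0.0471
[0.60755621 0.01272393 0.06143447] [0.83200985 0.07398349 0.33007829] [ 0.04735081  0.0018197  -0.020354  ] 0.04749987317227619
```

View pics/w8.png

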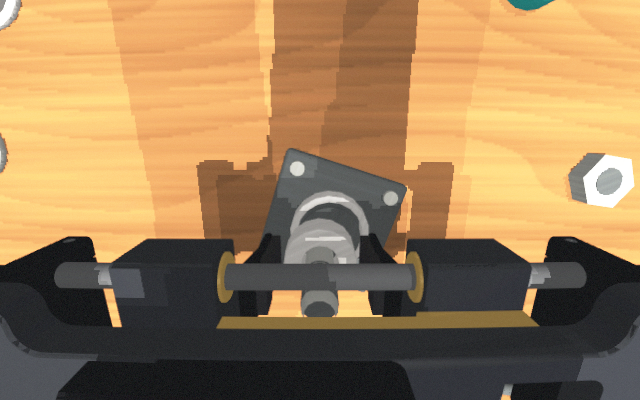

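```bash
python3 -m jog '[[0,0,-1,0,0,0,0.15],[0,0,-3,0,0,0,0.3],[0,0,-5,0,0,0,0.5],[0,0,-5,0,0,0,0.5],[1.2,-5.2,0,0,0,0,0.5],[1.2,-5.2,0,0,0,0,0.5],[1.2,-5.2,0,0,0,0,0.5],[1.2,-5.2,0,0,0,0,0.5],[1.1,-5.1,0,0,0,0,0.5],[0,0,3,0,0,0,0.4],[0,0,0,0,0,0,0.4],[0,0,0,0,0,0,0.4]]'
python3 - <<'E'
from h import *
p=r.camera('wrist'); save(p,'w9.png'); s=r.read_state(); print(s['ee_pos'],s['ft_force'],s['width'])
cv2.imwrite('pics/w9z.png',cv2.resize(p['frame'][100:280,210:430,::-1],None,fx=3.3,fy=3.3,interpolation=cv2.INTER_CUBIC))
for d in r.search_frame(p,'washer_centre'):
        b=d['rect'];print(d['score'],b, onz(p,((b[0]+b[2])/2,(b[1]+b[3])/2),0.003))
E
```

```text
time: 12.58
ee_pos: [0.5493, -0.2455, 0.1727]
eef_rot: [-0.001, 1.0, 0.0, 0.0]
ft_force: [0.1, 0.5, -0.3]
width: 0.0611
[ 0.54951232 -0.24560159  0.17284664] [ 0.21261125 -0.25537515  0.17981036] 0.060940414244344106
0.71 [296.6, 169.3, 337.8, 208.5] [ 0.54672142 -0.24888002  0.003     ]
0.66 [501.7, 192.3, 589.5, 255.8] [0.58865813 0.02364408 0.003     ]
```

View pics/w9z.png

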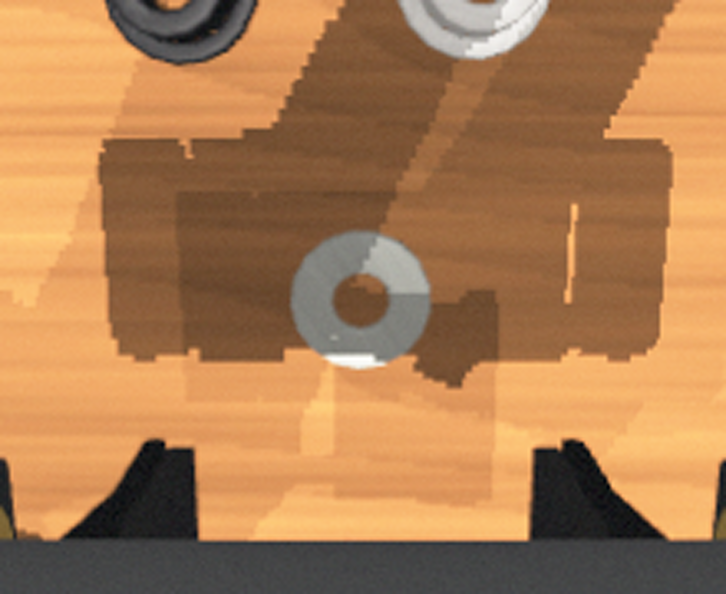

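```bash
python3 -m jog '[[0,-0.12,5,0,0,0,0.4],[0,0,5,0,0,0,0.4],[0,0,4,0,0,0,0.4],[0,0,0.8,0,0,0,0.4],[0,0,0,0,0,0,0.4],[0,0,0,0,0,0,0.4]]'
python3 - <<'E'
from h import *
p=r.camera('wrist'); save(p,'w10.png'); s=r.read_state(); print(s['ee_pos'],s['ft_force'],s['width'])
E
```

```text
time: 13.42
ee_pos: [0.5501, -0.2479, 0.0257]
eef_rot: [-0.0, 1.0, -0.0, 0.002]
ft_force: [-0.1, -0.6, 0.2]
width: 0.0605
[ 0.54987977 -0.24788356  0.02545404] [ 1.04404104  0.03963973 -0.72434911] 0.06086984078213372
```

View pics/w10.png

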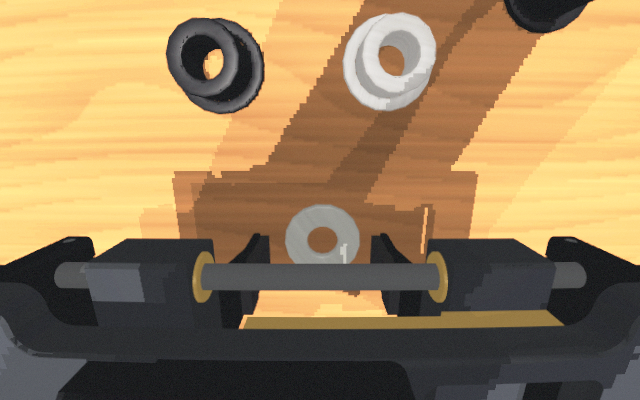

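```bash
python3 -m jog '[[0,0.1,0.9,0,0,0,0.4],[0,0,0.2,0,0,0,0.4],[0,0,0,0,0,0,0.4],[0,0,0,0,0,0,0.4]]'
```

```text
time: 13.98
ee_pos: [0.5487, -0.2465, 0.0126]
eef_rot: [-0.0, 1.0, 0.0, 0.0]
ft_force: [0.0, -0.1, 0.8]
width: 0.0608
```

```bash
python3 -m jog '[[0,0,0,0,0,0,-0.5],[0,0,0,0,0,0,-0.5],[0,0,0,0,0,0,-0.5],[0,0,0,0,0,0,-0.5]]' 20
python3 - <<'E'
from h import *
p=r.camera('wrist'); save(p,'w11.png'); s=r.read_state(); print(s['ee_pos'],s['ft_force'],s['width'])
E
```

```text
time: 14.48
ee_pos: [0.5487, -0.2465, 0.0126]
eef_rot: [-0.0, 1.0, 0.0, 0.0]
ft_force: [-1.1, -0.3, 1.9]
width: 0.046
[ 0.54870525 -0.24648482  0.01257117] [-0.48875542  0.68890337  1.62139115] 0.04621383264895224
```

View pics/w11.png

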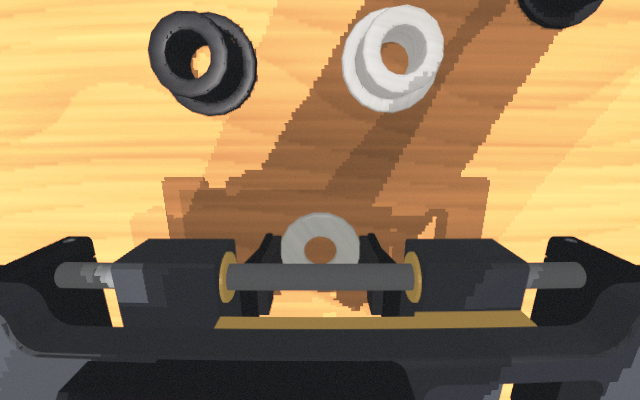

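```bash
python3 -m jog '[[0,0,-3,0,0,0,-0.5],[0,0,-5,0,0,0,-0.5],[0,0,-5,0,0,0,-0.5],[0,0,-5,0,0,0,-0.5],[0,0,0,0,0,0,-0.5]]' 20
python3 - <<'E'
from h import *
p=r.camera('wrist'); save(p,'w12.png'); s=r.read_state(); print(s['ee_pos'],s['ft_force'],s['width'])
cv2.imwrite('pics/w12z.png',cv2.resize(p['frame'][190:340,220:420,::-1],None,fx=4,fy=4,interpolation=cv2.INTER_CUBIC))
e=s['ee_pos'];a=np.linspace(0,6.28,60)
for R,dz in((.00975,-.006),(.00975,-.012),(.024,-.006),(.024,-.012)):
    q=proj(p,e+np.c_[R*np.cos(a),R*np.sin(a),0*a+dz]); print('bore',(q.min(0)-[220,190])*4,(q.max(0)-[220,190])*4)
E
```

```text
time: 15.15
ee_pos: [0.5504, -0.2475, 0.1967]
eef_rot: [0.0, 1.0, -0.001, 0.003]
ft_force: [0.5, -0.5, -2.2]
width: 0.0459
[ 0.54935366 -0.24679612  0.19398544] [-0.00970276 -0.06553645 -1.77109617] 0.04605208879824533
bore [342.57353913 174.37648014] [473.53147735 294.78760808]
bore [344.41271134 159.89129976] [471.17249259 276.9564073 ]
bore [246.86214177  81.40802392] [569.23398289 378.03570583]
bore [251.76795758  69.6918071 ] [563.81018095 358.05795878]
```

View pics/w12z.png

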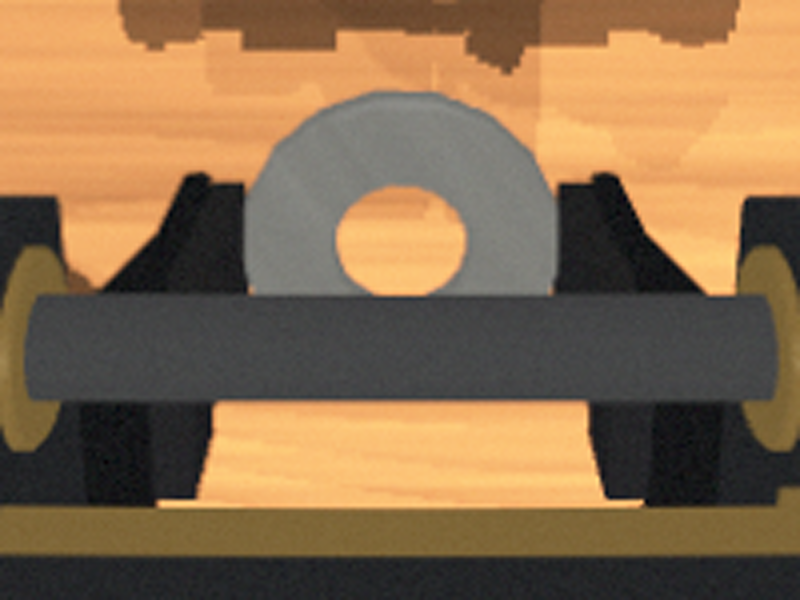

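```bash
python3 -m jog '[[-1.1,5.2,0,0,0,0,-0.5],[-1.1,5.2,0,0,0,0,-0.5],[-1.1,5.2,0,0,0,0,-0.5],[-1.2,5.2,0,0,0,0,-0.5],[-1.15,5.1,0,0,0,0,-0.5],[0,0,3,0,0,0,-0.5],[0,0,2.5,0,0,0,-0.5],[0,0,0,0,0,0,-0.5],[0,0,0,0,0,0,-0.5]]'
python3 - <<'E'
from h import *
p=r.camera('wrist'); save(p,'w13.png'); s=r.read_state(); print(s['ee_pos'],s['ft_force'],s['width'])
cv2.imwrite('pics/w13z.png',cv2.resize(p['frame'][190:290,250:390,::-1],None,fx=5,fy=5,interpolation=cv2.INTER_CUBIC))
E
```

```text
time: 16.32
ee_pos: [0.6052, 0.0123, 0.1378]
eef_rot: [0.0, 1.0, -0.0, -0.0]
ft_force: [0.1, -0.2, 0.6]
width: 0.046
[0.60547019 0.01231728 0.13825716] [-0.28491665 -0.8544252  -0.65510287] 0.04627398372706664
```

View pics/w13z.png

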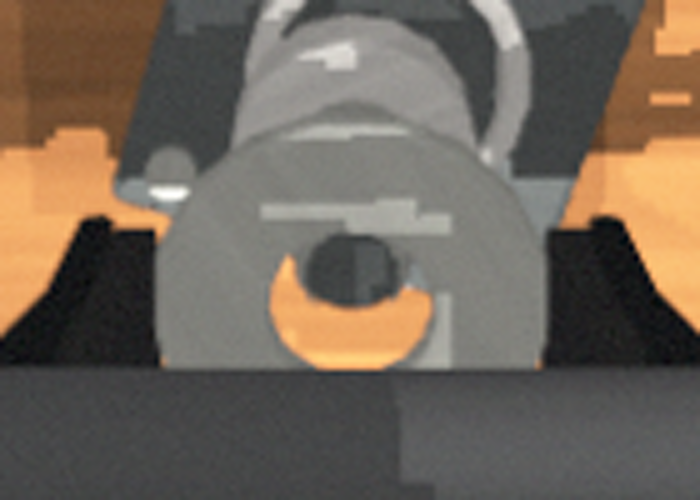

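Run:
```python
from h import *
p=r.camera('wrist');e=np.array([.6054,.0123,.1382]);a=np.linspace(0,6.28,60)
f=lambda R,z,dx=0: (lambda q:(((q.min(0)-[250,190])*5).round(1),((q.max(0)-[250,190])*5).round(1)))(proj(p,np.array([e[0]+dx,e[1],z])+np.c_[R*np.cos(a),R*np.sin(a),0*a]))
for dx in (0,.002,.004):
  print(dx,'bore top',f(.00975,e[2]-.0066,dx),'bore bot',f(.00975,e[2]-.0126,dx),'out',f(.024,e[2]-.0066,dx),'tip',f(.0064,.112,dx))
```

```text
0 bore top (array([271. , 232.3]), array([436.3, 384.1])) bore bot (array([273.5, 213.8]), array([433.4, 361.4])) out (array([150.2, 115.1]), array([557. , 489.1])) tip (array([304.1, 200.5]), array([401.9, 291.6]))
0.002 bore top (array([271.3, 248.3]), array([436. , 399.2])) bore bot (array([273.7, 229.4]), array([433.1, 376. ])) out (array([150.9, 131.9]), array([556.3, 503.5])) tip (array([304.3, 215. ]), array([401.7, 305.5]))
0.004 bore top (array([271.5, 264.3]), array([435.7, 414.1])) bore bot (array([274. , 244.9]), array([432.9, 390.6])) out (array([151.5, 148.6]), array([555.6, 517.7])) tip (array([304.4, 229.4]), array([401.6, 319.3]))
```

```bash
python3 -m jog '[[-0.19,0.03,0.9,0,0,0,-0.5],[0,0,0,0,0,0,-0.5],[0,0,0,0,0,0,-0.5]]'
python3 - <<'E'
from h import *
p=r.camera('wrist'); save(p,'w14.png'); s=r.read_state(); print(s['ee_pos'],s['ft_force'],s['width'])
cv2.imwrite('pics/w14z.png',cv2.resize(p['frame'][190:290,250:390,::-1],None,fx=5,fy=5,interpolation=cv2.INTER_CUBIC))
e=s['ee_pos'];a=np.linspace(0,6.28,60)
f=lambda R,z,dx=0: (lambda q:(((q.min(0)-[250,190])*5).round(1),((q.max(0)-[250,190])*5).round(1)))(proj(p,np.array([e[0]+dx,e[1],z])+np.c_[R*np.cos(a),R*np.sin(a),0*a]))
for dx in (0,.002):
  print(dx,'bore top',f(.00975,e[2]-.0066,dx),'bore bot',f(.00975,e[2]-.0126,dx),'out',f(.024,e[2]-.0066,dx),'tip',f(.0064,.112,dx))
E
```

```text
time: 16.8
ee_pos: [0.607, 0.0128, 0.1285]
eef_rot: [-0.0, 1.0, 0.0, -0.0]
ft_force: [1.0, 0.0, -1.2]
width: 0.0463
[0.6070777  0.01279237 0.12864043] [ 0.08083869 -0.17223377 -1.02963038] 0.046389290855161316
0 bore top (array([271.2, 234.3]), array([436.6, 386.3])) bore bot (array([273.7, 215.8]), array([433.7, 363.5])) out (array([150.4, 117. ]), array([557.4, 491.4])) tip (array([302.2, 229.5]), array([405. , 324.7]))
0.002 bore top (array([271.5, 250.4]), array([436.3, 401.3])) bore bot (array([273.9, 231.4]), array([433.4, 378.1])) out (array([151. , 133.9]), array([556.7, 505.7])) tip (array([302.3, 244.7]), array([404.8, 339.2]))
```

View pics/w14z.png

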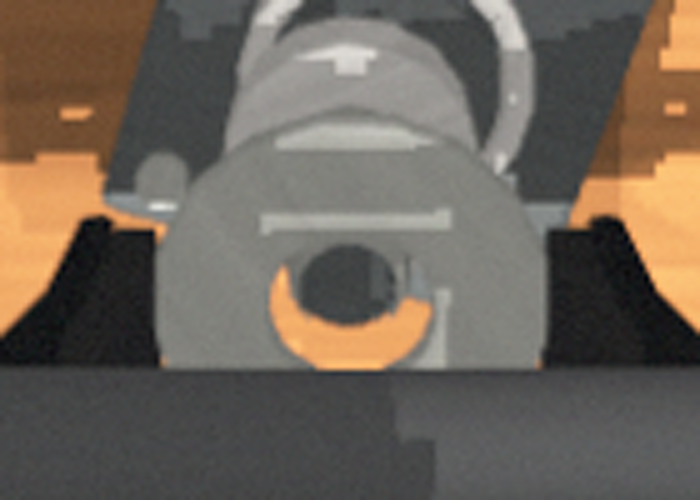

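```bash
python3 -m jog '[[-0.03,-0.03,0.3,0,0,0,-0.5],[0,0,0.3,0,0,0,-0.5],[0,0,0.3,0,0,0,-0.5],[0,0,0,0,0,0,-0.5]]'; python3 -m jog '[[0,0,0.4,0,0,0,-0.5],[0,0,0.4,0,0,0,-0.5],[0,0,0,0,0,0,-0.5]]'
```

```text
time: 17.35
ee_pos: [0.6071, 0.0125, 0.1191]
eef_rot: [-0.0, 1.0, -0.0, -0.0]
ft_force: [0.1, 0.2, -1.4]
width: 0.0465
time: 17.73
ee_pos: [0.607, 0.0125, 0.1111]
eef_rot: [-0.0, 1.0, -0.0, -0.0]
ft_force: [0.8, -0.3, -0.5]
width: 0.0462
```

```bash
python3 -m jog '[[0,0,0.6,0,0,0,-0.5],[0,0,0.6,0,0,0,-0.5],[0,0,0.6,0,0,0,-0.5],[0,0,0.4,0,0,0,-0.5],[0,0,0,0,0,0,-0.5]]'; python3 -m jog '[[0,0,0.2,0,0,0,-0.5],[0,0,0.2,0,0,0,-0.5],[0,0,0,0,0,0,-0.5]]'; python3 -m jog '[[0,0,0.1,0,0,0,-0.5],[0,0,0,0,0,0,-0.5]]'; python3 -m jog '[[0,0,0.1,0,0,0,-0.5],[0,0,0,0,0,0,-0.5]]'
```

```text
time: 18.35
ee_pos: [0.6071, 0.0125, 0.0891]
eef_rot: [-0.0, 1.0, -0.0, -0.0]
ft_force: [0.1, 0.2, -0.4]
width: 0.0462
time: 18.73
ee_pos: [0.6072, 0.0125, 0.0854]
eef_rot: [-0.0, 1.0, 0.0, -0.0]
ft_force: [-0.3, -0.2, -0.5]
width: 0.0465
time: 18.98
ee_pos: [0.6073, 0.0125, 0.0845]
eef_rot: [-0.0, 1.0, 0.0, 0.0]
ft_force: [-0.1, 0.2, -0.3]
width: 0.0461
time: 19.23
ee_pos: [0.6073, 0.0126, 0.0835]
eef_rot: [-0.0, 1.0, 0.0, -0.0]
ft_force: [0.0, 0.8, -0.8]
width: 0.0463
```

```bash
python3 -m jog '[[0,0,0.1,0,0,0,-0.5],[0,0,0,0,0,0,-0.5]]'; python3 -m jog '[[0,0,0.1,0,0,0,-0.5],[0,0,0,0,0,0,-0.5]]'
```

```text
time: 19.48
ee_pos: [0.6074, 0.0125, 0.0826]
eef_rot: [-0.0, 1.0, 0.0, 0.0]
ft_force: [0.1, -0.3, -0.4]
width: 0.0464
time: 19.73
ee_pos: [0.6075, 0.0125, 0.0817]
eef_rot: [-0.0, 1.0, 0.0, 0.0]
ft_force: [-1.3, -0.6, 2.4]
width: 0.0458
```

```bash
python3 -m jog '[[0,0,0.05,0,0,0,-0.5],[0,0,0,0,0,0,0.1],[0,0,0,0,0,0,0.2],[0,0,0,0,0,0,0.3],[0,0,0,0,0,0,0.3]]'
python3 - <<'E'
from h import *
p=r.camera('wrist'); save(p,'w15.png'); s=r.read_state(); print(s['ee_pos'],s['ft_force'],s['width'])
E
```

```text
time: 20.35
ee_pos: [0.6072, 0.0126, 0.0809]
eef_rot: [-0.0, 1.0, 0.0, -0.0]
ft_force: [0.1, -0.1, 0.2]
width: 0.0556
[0.60728008 0.0125558  0.08098388] [-0.31571811  1.03632008 -0.17457815] 0.05618519317349039
```

View pics/w15.png

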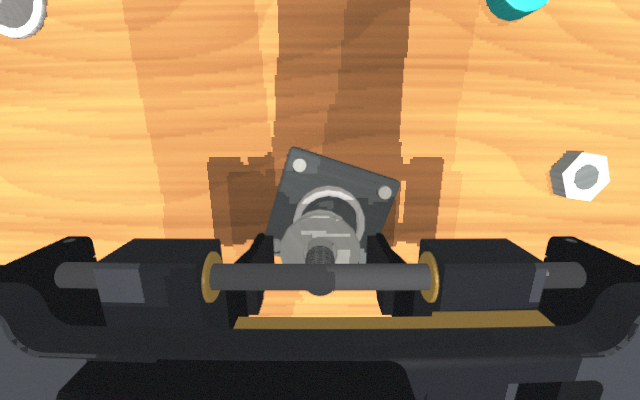

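```bash
python3 -m jog '[[0,0,-1.5,0,0,0,0.3],[0,0,-5,0,0,0,0.3],[0,0,-5,0,0,0,0.3],[3.2,-4.4,0,0,0,0,0.3],[3.2,-4.4,0,0,0,0,0.3],[3.2,-4.4,0,0,0,0,0.3],[3.2,-4.5,0,0,0,0,0.3],[3.2,-4.5,0,0,0,0,0.3],[0,0,2,0,0,0,0.3],[0,0,0,0,0,0,0.3],[0,0,0,0,0,0,0.3]]'
python3 - <<'E'
from h import *
p=r.camera('wrist'); save(p,'w16.png'); s=r.read_state(); print(s['ee_pos'],s['ft_force'],s['width'])
cv2.imwrite('pics/w16z.png',cv2.resize(p['frame'][100:280,210:430,::-1],None,fx=3.3,fy=3.3,interpolation=cv2.INTER_CUBIC))
for d in r.search_frame(p,'bushing_centre'):
        b=d['rect'];print(d['score'],b, onz(p,((b[0]+b[2])/2,(b[1]+b[3])/2),0.003))
def pz(x,y): return (x/3.3+210,y/3.3+100)
import pickle; pickle.dump(p,open('w16.pkl','wb'))
E
```

```text
time: 21.78
ee_pos: [0.448, -0.2091, 0.177]
eef_rot: [-0.001, 1.0, -0.0, 0.0]
ft_force: [0.4, 0.4, 0.6]
width: 0.0565
[ 0.44814001 -0.20902247  0.17695193] [-0.61302347  0.60616551 -0.50201991] 0.05646117942623604
0.9 [214.4, 166.7, 259.3, 209.8] [ 0.44564166 -0.30433727  0.003     ]
0.68 [372.9, 126.1, 417.6, 173.6] [ 0.40203405 -0.1261997   0.003     ]
```

View pics/w16z.png

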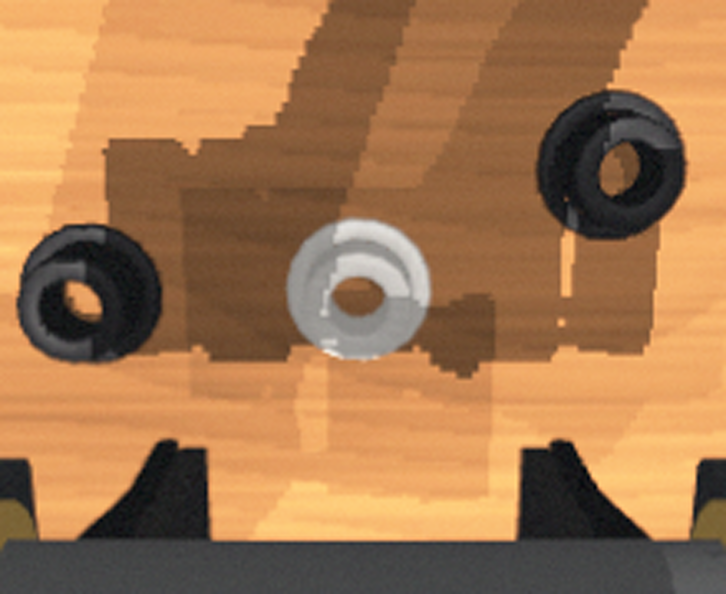

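View pics/w16.png

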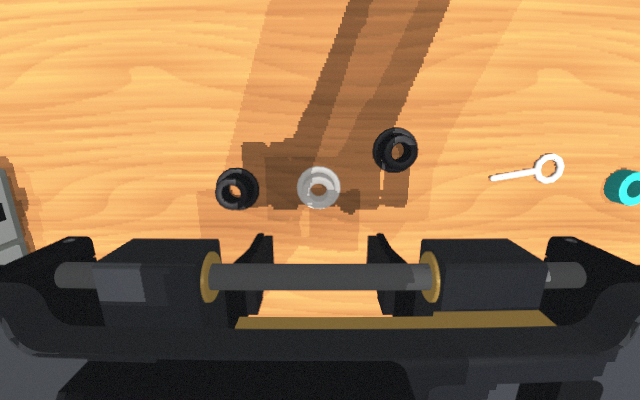

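Run:
```python
from h import *
import pickle
p=pickle.load(open('w16.pkl','rb'))
print(onz(p,(318.8,187.9),.0035))
a=np.linspace(0,6.28,60)
for x,y in((.447,-.211),(.448,-.210)):
  for R,z in((.025,.005),(.018,.028),(.00975,.028)):
    q=(proj(p,np.c_[x+R*np.cos(a),y+R*np.sin(a),0*a+z])-[210,100])*3.3; print(x,y,R,q.min(0).round(),q.max(0).round())
```

```text
[ 0.44504597 -0.21063675  0.0035    ]
0.447 -0.211 0.025 [285. 224.] [431. 366.]
0.447 -0.211 0.018 [302. 257.] [414. 366.]
0.447 -0.211 0.00975 [327. 282.] [388. 341.]
0.448 -0.21 0.025 [288. 227.] [433. 369.]
0.448 -0.21 0.018 [305. 260.] [417. 369.]
0.448 -0.21 0.00975 [330. 285.] [391. 344.]
```

```bash
python3 -m jog '[[0.25,-0.16,4,0,0,0,0.3],[0,0,5,0,0,0,0.3],[0,0,4,0,0,0,0.3],[0,0,0,0,0,0,0.3],[0,0,0,0,0,0,0.3]]'
python3 - <<'E'
from h import *
p=r.camera('wrist'); save(p,'w17.png'); s=r.read_state(); print(s['ee_pos'],s['ft_force'],s['width'])
E
```

```text
time: 22.5
ee_pos: [0.446, -0.2114, 0.0476]
eef_rot: [-0.0, 1.0, -0.0, 0.001]
ft_force: [0.0, 0.4, 0.4]
width: 0.0564
[ 0.44627812 -0.21145261  0.04795032] [ 0.27597565  0.4886632  -0.57362781] 0.05683250046918907
```

View pics/w17.png

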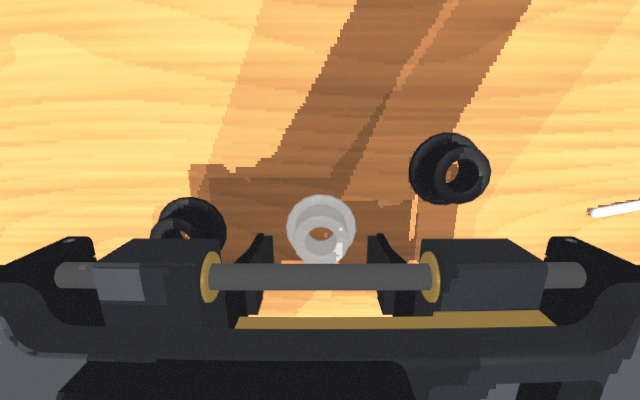

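```bash
python3 -m jog '[[0,0,1.5,0,0,0,0.3],[0,0,1.3,0,0,0,0.3],[0,0,0,0,0,0,0.3],[0,0,0,0,0,0,-0.5],[0,0,0,0,0,0,-0.5],[0,0,0,0,0,0,-0.5],[0,0,0,0,0,0,-0.5],[0,0,0,0,0,0,-0.5]]' 15
python3 - <<'E'
from h import *
p=r.camera('wrist'); save(p,'w18.png'); s=r.read_state(); print(s['ee_pos'],s['ft_force'],s['width'])
E
```

```text
time: 23.55
ee_pos: [0.4451, -0.2111, 0.0182]
eef_rot: [-0.0, 1.0, 0.0, 0.0]
ft_force: [-0.4, -0.7, 3.7]
width: 0.036
[ 0.44507147 -0.21114575  0.01826032] [-0.2877494   0.17706897  3.22290289] 0.0358222579359102
```

View pics/w18.png

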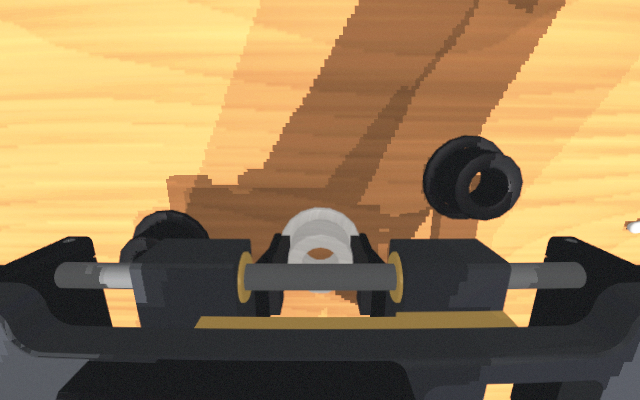

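```bash
python3 -m jog '[[0,0,-3,0,0,0,-0.5],[0,0,-5,0,0,0,-0.5],[0,0,-5,0,0,0,-0.5],[0,0,-5,0,0,0,-0.5],[-3.2,4.5,0,0,0,0,-0.5],[-3.2,4.5,0,0,0,0,-0.5],[-3.2,4.5,0,0,0,0,-0.5],[-3.3,4.5,0,0,0,0,-0.5],[-3.3,4.4,0,0,0,0,-0.5],[0,0,3,0,0,0,-0.5],[0,0,2.2,0,0,0,-0.5],[0,0,0,0,0,0,-0.5],[0,0,0,0,0,0,-0.5]]'
python3 - <<'E'
from h import *
p=r.camera('wrist'); save(p,'w19.png'); s=r.read_state(); print(s['ee_pos'],s['ft_force'],s['width'])
cv2.imwrite('pics/w19z.png',cv2.resize(p['frame'][190:290,250:390,::-1],None,fx=5,fy=5,interpolation=cv2.INTER_CUBIC))
e=s['ee_pos'];a=np.linspace(0,6.28,60)
f=lambda R,z,dx=0: (lambda q:(((q.min(0)-[250,190])*5).round(1),((q.max(0)-[250,190])*5).round(1)))(proj(p,np.array([e[0]+dx,e[1],z])+np.c_[R*np.cos(a),R*np.sin(a),0*a]))
for dx in (0,.002):
  print(dx,'bore top',f(.00975,e[2]+.01,dx),'bore bot',f(.00975,e[2]-.018,dx),'flange',f(.025,e[2]-.018,dx),'barreltop',f(.018,e[2]+.01,dx),'tip',f(.0064,.112,dx))
E
```

```text
time: 25.22
ee_pos: [0.6071, 0.0128, 0.1469]
eef_rot: [0.0, 1.0, 0.0, 0.0]
ft_force: [0.2, 0.1, -0.3]
width: 0.0359
[0.60731653 0.012788   0.1471937 ] [ 1.07946193  0.81137077 -0.45753105] 0.035984723129761864
0 bore top (array([263.6, 294.2]), array([446. , 459.3])) bore bot (array([275.9, 201.1]), array([431.5, 345.2])) flange (array([154.2,  82.4]), array([553.1, 452. ])) barreltop (array([186.4, 220.7]), array([523.2, 525.7])) tip (array([306.3, 180.1]), array([400. , 267.7]))
0.002 bore top (array([263.9, 311.7]), array([445.7, 475.6])) bore bot (array([276.1, 216.3]), array([431.2, 359.5])) flange (array([154.8,  98.3]), array([552.5, 465.7])) barreltop (array([187. , 238.8]), array([522.5, 541.5])) tip (array([306.4, 194. ]), array([399.8, 281.1]))
```

View pics/w19z.png

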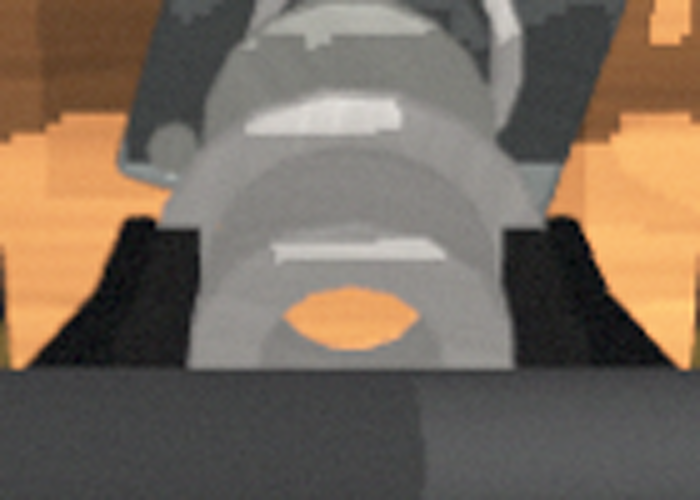

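```bash
python3 -m jog '[[0,0,1.2,0,0,0,-0.5],[0,0,0.3,0,0,0,-0.5],[0,0,0.3,0,0,0,-0.5],[0,0,0.3,0,0,0,-0.5],[0,0,0,0,0,0,-0.5]]'
python3 - <<'E'
from h import *
p=r.camera('wrist'); save(p,'w20.png'); s=r.read_state(); print(s['ee_pos'],s['ft_force'],s['width'])
cv2.imwrite('pics/w20z.png',cv2.resize(p['frame'][190:290,250:390,::-1],None,fx=5,fy=5,interpolation=cv2.INTER_CUBIC))
E
```

```text
time: 25.9
ee_pos: [0.6068, 0.0129, 0.1249]
eef_rot: [-0.0, 1.0, 0.0, -0.0]
ft_force: [0.9, 0.1, -0.9]
width: 0.0358
[0.60684442 0.01291247 0.12502989] [-0.0388571  -0.00572758  0.39321963] 0.03588996865267088
```

View pics/w20z.png

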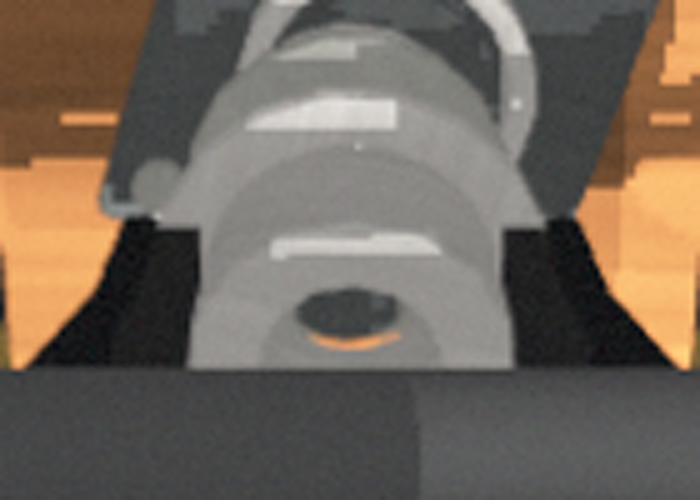

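```bash
python3 -m jog '[[-0.05,0,0.4,0,0,0,-0.5],[0,0,0.4,0,0,0,-0.5],[0,0,0,0,0,0,-0.5]]'; python3 -m jog '[[0,0,0.5,0,0,0,-0.5],[0,0,0.6,0,0,0,-0.5],[0,0,0.4,0,0,0,-0.5],[0,0,0,0,0,0,-0.5]]'; python3 -m jog '[[0,0,0.2,0,0,0,-0.5],[0,0,0.2,0,0,0,-0.5],[0,0,0,0,0,0,-0.5]]'; python3 -m jog '[[0,0,0.1,0,0,0,-0.5],[0,0,0,0,0,0,-0.5]]'
```

```text
time: 26.32
ee_pos: [0.607, 0.0129, 0.1165]
eef_rot: [-0.0, 1.0, -0.0, -0.0]
ft_force: [-1.3, -0.9, -0.2]
width: 0.0361
time: 26.82
ee_pos: [0.6071, 0.0129, 0.1016]
eef_rot: [-0.0, 1.0, -0.0, -0.0]
ft_force: [-0.8, -0.4, -0.6]
width: 0.0363
time: 27.2
ee_pos: [0.6072, 0.0129, 0.0979]
eef_rot: [-0.0, 1.0, 0.0, -0.0]
ft_force: [-1.3, 0.6, -0.8]
width: 0.0359
time: 27.45
ee_pos: [0.6073, 0.013, 0.097]
eef_rot: [-0.0, 1.0, 0.0, -0.0]
ft_force: [0.2, 0.5, -1.4]
width: 0.0355
```

```bash
python3 -m jog '[[0,0,0.1,0,0,0,-0.5],[0,0,0.1,0,0,0,-0.5],[0,0,0,0,0,0,-0.5]]'; python3 -m jog '[[0,0,0.1,0,0,0,-0.5],[0,0,0,0,0,0,-0.5]]'; python3 -m jog '[[0,0,0.1,0,0,0,-0.5],[0,0,0,0,0,0,-0.5]]'
```

```text
time: 27.82
ee_pos: [0.6072, 0.0129, 0.0949]
eef_rot: [-0.0, 1.0, 0.0, -0.0]
ft_force: [1.0, -0.4, -0.5]
width: 0.0359
time: 28.08
ee_pos: [0.6075, 0.0129, 0.0942]
eef_rot: [-0.0, 1.0, 0.0, 0.0]
ft_force: [-0.5, -0.3, 1.5]
width: 0.0361
time: 28.32
ee_pos: [0.6074, 0.0129, 0.0931]
eef_rot: [-0.0, 1.0, 0.0, 0.0]
ft_force: [-1.0, -0.4, 2.4]
width: 0.0357
```

```bash
python3 -m jog '[[0,0,0.05,0,0,0,-0.5],[0,0,0,0,0,0,-0.1],[0,0,0,0,0,0,0.1],[0,0,0,0,0,0,0.2],[0,0,0,0,0,0,0.2]]';python3 -m jog '[[0,0,-1.5,0,0,0,0.2],[0,0,-4,0,0,0,0.3],[0,0,-5,0,0,0,0.3],[0,0,-3,0,0,0,0.3],[0,0,0,0,0,0,0.3],[0,0,0,0,0,0,0.3]]'
python3 - <<'E'
from h import *
p=r.camera('wrist'); save(p,'w21.png'); s=r.read_state(); print(s['ee_pos'],s['ft_force'],s['width'])
cv2.imwrite('pics/w21z.png',cv2.resize(p['frame'][130:280,220:420,::-1],None,fx=4,fy=4,interpolation=cv2.INTER_CUBIC))
import pickle; pickle.dump(p,open('w21.pkl','wb'))
E
```

```text
time: 28.95
ee_pos: [0.6071, 0.0129, 0.0923]
eef_rot: [-0.0, 1.0, 0.0, -0.0]
ft_force: [0.1, 0.4, -0.5]
width: 0.0517
time: 29.7
ee_pos: [0.607, 0.013, 0.2274]
eef_rot: [-0.0, 1.0, 0.0, -0.0]
ft_force: [0.2, -0.6, -0.2]
width: 0.0569
[0.60678096 0.01296527 0.22681642] [ 0.10498196  0.74681411 -0.48328929] 0.056584095086252374
```

View pics/w21z.png

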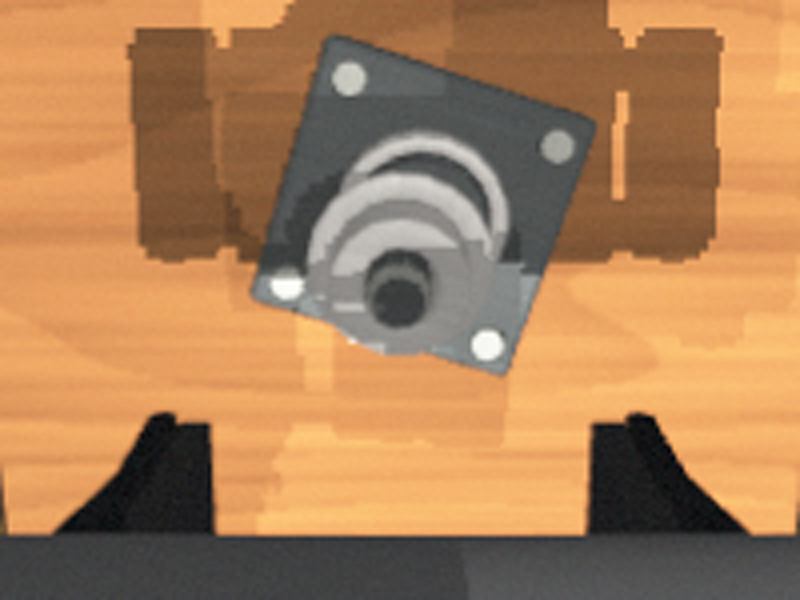

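```bash
python3 -m jog '[[-3,5,0,0,0,0,0.3],[-3,5,0,0,0,0,0.3],[0,5,0,0,0,0,0.3],[0,0,2,0,0,0,0.3],[0,0,0,0,0,0,0.3]]'
python3 - <<'E'
from h import *
p=r.camera('wrist'); save(p,'w22.png'); s=r.read_state(); print(s['ee_pos'],s['ft_force'],s['width'])
q=r.camera('scene'); save(q,'scene22.png'); cv2.imwrite('pics/scene22z.png',cv2.resize(q['frame'][90:270,180:420,::-1],None,fx=3.2,fy=3.2,interpolation=cv2.INTER_CUBIC))
t=r.camera('top'); save(t,'top22.png')
cv2.imwrite('pics/w22z.png',cv2.resize(p['frame'][110:260,60:260,::-1],None,fx=4,fy=4,interpolation=cv2.INTER_CUBIC))
a=np.linspace(0,6.28,120)
def draw(im,P,col):
    for u,v in P: im[int(round(v)),int(round(u))]=col
B=[.6076,.0126]
for nm,im,pp,rect in(('w',p['frame'].copy(),p,(60,110)),('s',q['frame'].copy(),q,(180,90))):
    c0=proj(pp,[B[0],B[1],.104])[0]; x0,y0=int(c0[0])-50,int(c0[1])-50
    x0=max(x0,0)
    crop=cv2.resize(im[y0:y0+110,x0:x0+130,::-1],None,fx=6,fy=5.4 if 0 else 5.4,interpolation=cv2.INTER_CUBIC)
    for R,z,col in((.018,.104,(0,0,255)),(.025,.081,(0,255,0)),(.025,.076,(255,255,0)),(.024,.070,(255,0,0)),(.0064,.112,(0,255,255))):
        P=(proj(pp,np.c_[B[0]+R*np.cos(a),B[1]+R*np.sin(a),0*a+z])-[x0,y0]+.5)*[6,5.4]
        for u,v in P: cv2.circle(crop,(int(u),int(v)),1,col,-1)
    cv2.imwrite(f'pics/ov_{nm}.png',crop)
E
```

```text
time: 30.38
ee_pos: [0.666, 0.1622, 0.2047]
eef_rot: [-0.0, 1.0, -0.001, -0.002]
ft_force: [0.5, -0.7, 0.5]
width: 0.0567
[0.66664656 0.16141221 0.20623471] [-0.06501939 -0.0319697  -0.34266512] 0.05643695419888774
```

View pics/ov_w.png

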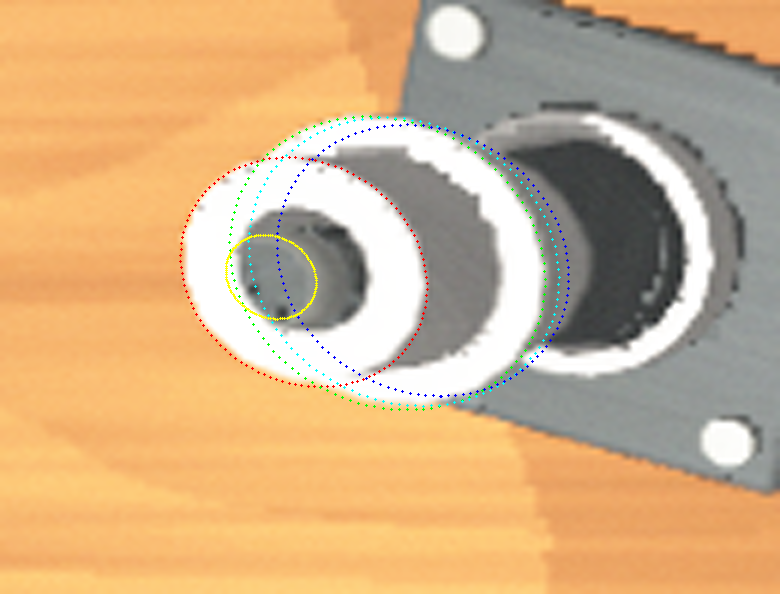

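View pics/w22.png

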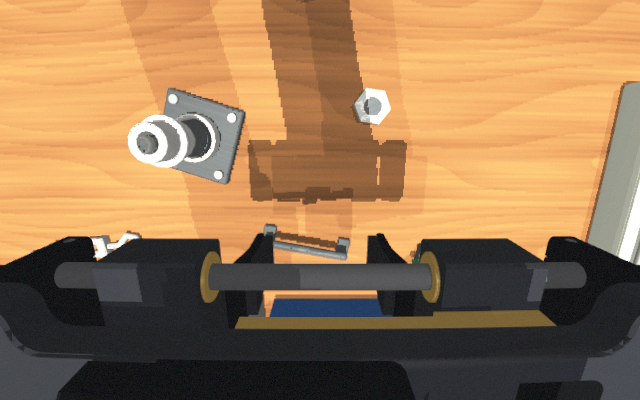

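View pics/scene22z.png

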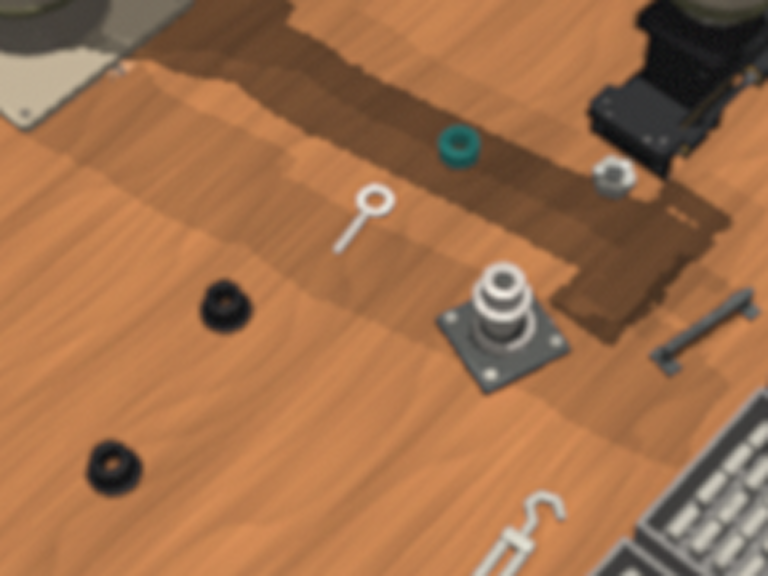

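View pics/top22.png

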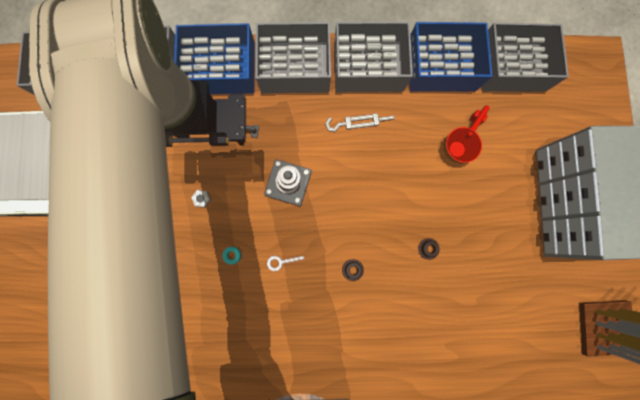

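```bash
python3 -c "
from h import *
s=r.read_state();print(s['time'],s['ft_force'],s['width']);print(r.close_job())"
```

```text
30.525 [ 0.02015166 -0.58512983  0.4373932 ] 0.056699860636051945
the job is handed in; nothing more can be done
None
```

The stack is built and the job is handed in at about 30.5 s of the 72 s limit. I threaded the grey spacer, then the washer, then the grey bushing (flange down) onto the bolt. I lowered each one in 1 mm steps until contact showed, then released it.

**Last checks:**
- **Force:** the highest wrist reading I saw at the stand was about 4 N while seating, against the 20 N limit. That comes from readings at the end of each move, so a brief peak between them would not show. It stayed near zero once each part was released.
- **Seating height:** in the final oblique wrist picture the bushing's top rim matches the outline predicted for a fully seated stack, at 104 mm. The tool also sat at the expected height when each part made contact.
- **Other goods:** nothing I could see in the last scene and top views had moved, including the turquoise and black look-alikes. The arm hid part of the cabinet pull in the top view, but the scene view shows it in place.

**Disagreements:**
- The wrist camera and the measured tool position differed by up to about 1–2 mm. I settled this by looking through the bore at the bolt tip before lowering each part.
- The washer read 46 mm wide in the gripper rather than 48 mm. It was still held flat and threaded without trouble.
- The wrist force read about 6 N upward when the spacer was gripped. That was probably the fingertips touching the table, and it did not involve the stand.

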